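Hold a re-glued smartwatch glass under the lever press

TASK

The round smartwatch lying in its black nest has just had its glass glued on. Push the nest, with the watch in it, fully home over the spigot of the lever press without tipping or dropping it. Then bring the press's ball-ended lever down until it lies level, so that its sprung pad presses steadily on the glass while the glue grips, and finish while still holding it there: neither let the lever spring up nor bottom the pad out, and leave the other things on the bench alone.

Things in the scene. Friction and masses are not known exactly. Their poses are not given: they have to be found in the camera images.
- press: bench lever press, fixed. Grey base 225 x 110 mm (x -60 to 165 mm), top 20 mm above the bench. Origin on the bench under the spigot's axis; x level, from spigot to hinge; z up; y along the hinge pin. Two hinge cheeks round x = 120 mm, 44 mm over both, 120 mm high. The lever swings in the plane y = 0; when up, it and its pad keep clear of the spigot's axis by 70 mm
- spigot (a point): foot of the upright steel spigot on its axis, on the base plate's top (20 mm above the bench); the underside of a fully seated nest comes here. Spigot 20 mm in diameter, 17 mm tall, its top 5 mm tapered to 12 mm. To keep clear of the raised lever, set the nest down with the fingers closing along the press's y
- hinge (a point): centre of the lever's hinge pin, 120 mm along the press's x from the spigot's axis, 105 mm above the bench
- knob (a point): centre of the black ball knob, 32 mm in diameter, at the lever's end, 200 mm from the hinge: 305 mm above the bench when up, 105 mm when level, then 80 mm from the spigot's axis, away from the hinge. Behind it the lever is a 12 mm rod for 36 mm, then a bar 22 mm wide, 14 mm thick. Pinched along the press's y, the ball can turn between the pads as the lever swings
- lever (a joint): swing of the steel lever, rad: 0 = up against its stop, 90 degrees above level (upright); 1.57 = level; grows as it comes down. A spring drives it up: about 1 N at the knob to start it, 3 N just before the pad meets the watch, 9 N when level with the pad on the watch
- plunger (a joint): how far the sprung pad is pushed in, m: 0 = out, 0.012 = bottomed; preload 2 N, then 1.3 N per mm. Rubber pad, 20 mm in diameter, under the lever 120 mm from the hinge, face 45 mm below the lever's centre line. With the nest seated it meets the glass at about lever 1.52; at level it is some 6 mm in (10 N); it bottoms out at about 1.62
- nest: loose black plastic nest, a round block 50 mm in diameter, 36 mm tall, 90 g; origin at the centre of its underside, z up its axis. Below: a bore 22.4 mm in diameter, 20 mm deep, that goes over the spigot. On top: a recess 36 mm in diameter, 4 mm deep, in which the watch lies. The watch stays within the nest's outline
- watch: loose round smartwatch without straps, 39 mm in diameter, 14 mm thick, 50 g; origin at the centre of its back; aluminium case, black glass up. Its back (33 mm in diameter, 5 mm high) lies loose in the nest's recess, origin 32 mm above the nest's origin, so the glass is 46 mm above the nest's underside
- spare_die: bystander: loose small black stepped die, 36 mm in diameter, 24 mm tall, no watch in it; origin under its centre
- wool_tin: bystander: round tin of brass wool, 66 mm in diameter, 30 mm tall; origin under its centre
- phone: bystander: a phone lying flat, 150 x 72 x 8 mm; origin under its centre
- driver: bystander: screwdriver 160 mm long, lying on the bench; origin under it
Mind the look-alikes: they are no part of the job. What is shaped like the nest but green is not meant. There is more than one size of the watch; the job needs the smaller.

How it is judged:
By the outcome, as a careful person would: the job done as asked, in the order asked, and still so for the second after the job is handed in, while the arm keeps its last pose, push and grip.
It also fails if it takes over 72 s, if anything falls off the work surface, if the arm or the gripper's body presses on something with over 40 N, if the wrist force passes 120 N, or if a joint passes its speed limit or range.

ROBOT

A 6-joint arm with a two-finger parallel gripper is mounted at the origin on the work surface. World frame = base frame: x ahead of the robot, y to its left, z up, the work surface at z = 0. Lengths are in mm, angles in rad, forces in N, time in s.
With the tool pointing down it reaches from about 350 to 1000 mm from the base axis. Payload 7.1 kg.
Tool frame: the origin (TCP) lies on the centre line of the jaws, within the pads' length; the fingertips stand 17 mm ahead of it and the grasp point (between the pads) lies 2 mm behind it (manip.tcp_to_tips is the distance from the TCP to the fingertips, in mm); x points along the fingers, y is the direction in which the jaws open and shut, and the axes are right-handed (so a half turn about x gives the same grasp; the last joint's range is limited). The gripper opens to 85 mm and grips with 20 to 120 N. Pads are 22 mm wide; open, the fingers measure 114 mm over their backs; the gripper's body (76 mm by 85 mm) begins 54 mm behind the grasp point. The pads swing forward as they close: fully open they stand 13 mm farther back than shut.
Start: joints at [-1.251, 0.423, 1.63, -0, 1.089, -0.019], TCP at [207.739, -589.448, 248.319] pointing down, gripper open.
Joint ranges: [-3, 3], [-0.9, 2.11], [0.09, 2.58], [-1.31, 4.45], [0.11, 2.69], [-2.54, 2.54]. Speed limits (rad/s): [2.39, 2.39, 3.01, 3.14, 3.14, 3.14].

INTERFACE

Orientations are given as a unit quaternion [w, x, y, z].
In Python, from plant import manip gives the robot as it stands. Calls block until the motion is done:
- manip.goto(position, orientation): joint-space move of the TCP to a pose.
- manip.servo_line(position, max_speed=150, orientation=None, guard=None): straight line of the TCP; orientation=None keeps the orientation; max_speed is the mean speed in mm/s. With guard (N) it stops when the force on the tool has changed by that much, and returns True; else False.
- manip.goto_joints(angles): joint-space move.
- manip.gripper_to(opening): finger opening in mm; the grip force is fixed at half the most; returns when the fingers have stopped.
- manip.wait(seconds).
- manip.ik(position, orientation): joint angles nearest the present ones, or None.
- manip.get_image(name): name is "scene" or "top"; returns the picture (400x640x3 uint8, red, green, blue); there is no depth.
- manip.calibration(name): a dict with "vfov" (degrees; the focal length in pixels is half the picture's height over the tangent of half this angle, whatever the lens; pixels are square), "cx", "cy" (the principal point, pixels), "dist_coeffs" ([k1, k2, p1, p2, k3] as OpenCV has them; the pictures are not rectified), "camera_from_world" (4x4, takes a point from world to camera coordinates). Camera axes: x right, y down, z forward; pixel columns grow to the right and rows downward; lengths in mm; the calibration is good to about 2 mm. A picture is of the moment at which its call begins. calibration takes no time and is no camera call.
A pose or a line that the arm cannot do raises manip.PlanningError and nothing moves.
- manip.sign_off(): hands the job in, once; it reports no verdict.
Readings, each from a call of its own:
- manip.current_time_s(): time.
- manip.current_joints(): joint angles.
- manip.current_qvel(): joint speeds.
- manip.current_joint_torque(): joint torques, N m.
- manip.current_ee_pos(): TCP position.
- manip.current_orientation(): TCP orientation.
- manip.current_wrist_force(): force on the tool from outside, world axes, zero at the start.
- manip.current_ft_torque(): the same for the moment, N m.
- manip.current_width(): finger opening in mm.
Only numpy, scipy, OpenCV 4.12 (cv2) and the standard library are available. Lean on these libraries where they do the work, as an engineer would, in place of code of your own. Each camera call takes 0.05 s, during which the arm holds its last target. There are 200 camera calls.

## Working session

There is one attempt and no reset: what is moved stays moved. The work goes in short steps, each a Python script; the robot and the scene stay as the last script left them, time stands still between calls to the robot, and variables do not carry over. Pictures are saved under pics/ and viewed, about 8 in all and at most 12, crops included, and the job is handed in when it is done.

```bash
mkdir -p pics; cat > h.py <<'E'
import numpy as np, cv2
from plant import manip
def K(n):
    c=manip.calibration(n); f=200/np.tan(np.radians(c["vfov"])/2)
    return np.array([[f,0,c["cx"]],[0,f,c["cy"]],[0,0,1]]),np.array(c["dist_coeffs"],float),np.array(c["camera_from_world"])
def ray(n,uv):
    k,d,T=K(n); p=cv2.undistortPoints(np.array([[uv]],float),k,d)[0,0]
    R=T[:3,:3]; return -R.T@T[:3,3], R.T@np.array([p[0],p[1],1])
def plane(n,uv,z):
    o,v=ray(n,uv); return o+v*(z-o[2])/v[2]
def proj(n,P):
    k,d,T=K(n); return cv2.projectPoints(np.array(P,float).reshape(-1,1,3),cv2.Rodrigues(T[:3,:3])[0],T[:3,3],k,d)[0][:,0]
def snap(n,name,crop=None,s=1):
    im=manip.get_image(n)[:,:,::-1]; cv2.imwrite(f"pics/{name}_raw.png",im)
    if crop: im=im[crop[1]:crop[3],crop[0]:crop[2]]
    cv2.imwrite(f"pics/{name}.png",cv2.resize(im,None,fx=s,fy=s,interpolation=cv2.INTER_CUBIC)); return im
E
python3 -c "
from h import *
snap('scene','s0',s=1.25);snap('top','t0',s=1.25)
for n in('scene','top'):
  k,d,T=K(n);print(n,k[0],k[1,2],d,-T[:3,:3].T@T[:3,3],T[2,:3])
print(manip.current_orientation(),manip.tcp_to_tips,manip.current_time_s())"
```

```text
scene [513.72711897   0.         319.78447379] 198.9823893057845 [-0.06959704  0.          0.          0.          0.        ] [1760.76924087  427.94414862 1097.48157713] [-0.76665229 -0.27430864 -0.58051618]
top [435.39331736   0.         320.14921694] 200.13144986380792 [0.02654561 0.         0.         0.         0.        ] [ 394.20654974  -16.51410599 1340.8114297 ] [ 0.15258038 -0.00153403 -0.98828987]
[-0.11870056 -0.69691639 -0.11969372  0.69705892] 17.0 0.1
```

View pics/s0.png

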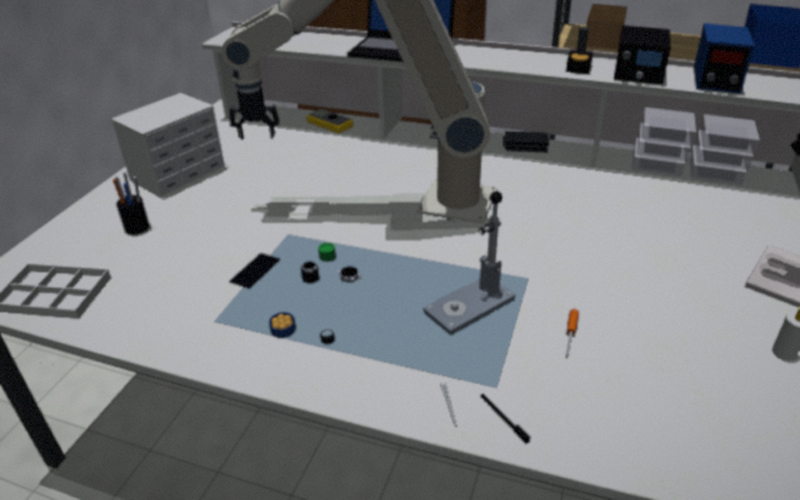

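View pics/t0.png

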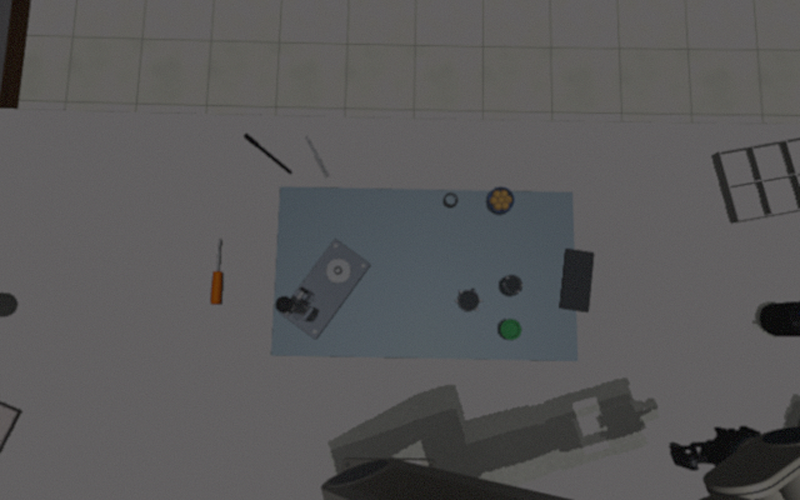

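The pictures show the press at top (320,290) in 800-px coordinates, with its spigot at about (338,271). Two dark round things are at top (511,285) and (468,300), which are (310,271) and (349,273) in the scene view. There is also a green nest at (510,329), a small die at (450,200) and a tin at (500,200). I'll enlarge the two dark candidates.

```bash
python3 -c "
from h import *
a=cv2.imread('pics/s0_raw.png')[185:245,225:305]; b=cv2.imread('pics/t0_raw.png')[205:280,350:450]
a=cv2.resize(a,(400,300),interpolation=3);b=cv2.resize(b,(400,300),interpolation=3)
b=cv2.convertScaleAbs(b,alpha=2.6)
c=cv2.imread('pics/t0_raw.png')[180:280,210:310];c=cv2.convertScaleAbs(cv2.resize(c,(300,300),interpolation=3),alpha=2.6)
d=cv2.imread('pics/s0_raw.png')[145:270,330:425];d=cv2.resize(d,(228,300),interpolation=3)
e=np.zeros((300,800,3),np.uint8);e[:,:300]=c;e[:,320:548]=d
cv2.imwrite('pics/c1.png',np.vstack([np.hstack([a,b]),e]))
for uv,suv in (((511,285),(310,268)),((468,300),(349,270))):
  for z in (0,14,46): print(z,plane('top',np.array(uv)/1.25,z)[:2],plane('scene',np.array(suv)/1.25,z)[:2])
"
```

```text
0 [ 519.53913668 -293.6285235 ] [ 475.57864794 -304.33164465]
14 [ 518.23048419 -290.73505037] [ 491.97315394 -294.99038434]
46 [ 515.2392785 -284.1213975] [ 529.44631051 -273.63893218]
0 [ 480.51928838 -187.5596732 ] [ 451.29646364 -194.3264865 ]
14 [ 479.61805923 -185.77371144] [ 468.0007248 -186.3885046]
46 [ 477.55810689 -181.69151313] [ 506.18189316 -168.24454598]
```

View pics/c1.png

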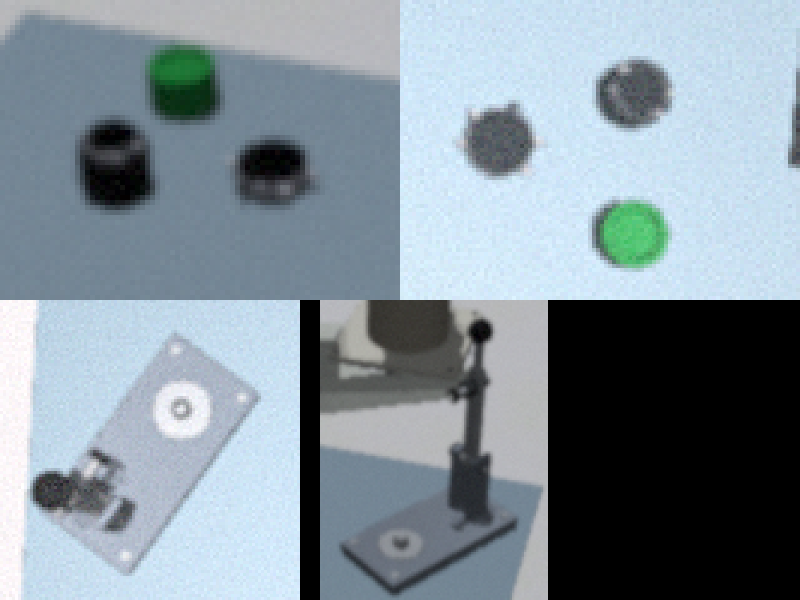

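Candidates, in raw pixels:
- **Top (408,228) / scene (248,217):** a tall black block with a smaller watch on top. This is the nest.
- **Top (374,240) / scene (279,218):** a bare, larger watch lying flat with lugs. It is a look-alike.
- **Top (408,263):** the green block, which is not meant.

Next I'll measure the nest and the press.

```bash
cat > m.py <<'E'
from h import *
def blob(im,box,thr,matpt=None):
    x0,y0,x1,y1=box; c=im[y0:y1,x0:x1].astype(float); bg=np.median(c.reshape(-1,3),axis=0)
    d=np.linalg.norm(cv2.GaussianBlur(c,(0,0),.7)-bg,axis=2); m=(d>thr*np.linalg.norm(bg)).astype(np.uint8)
    n,l,s,ce=cv2.connectedComponentsWithStats(m); i=1+np.argmax(s[1:,4]); return l==i,ce[i]+[x0,y0],s[i]+[x0,y0,0,0,0],bg
t=cv2.imread('pics/t0_raw.png'); s=cv2.imread('pics/s0_raw.png')
def meet(pt,ps):
    (o1,v1),(o2,v2)=ray('top',pt),ray('scene',ps)
    a,b=np.linalg.lstsq(np.c_[v1,-v2],o2-o1,rcond=None)[0]; p,q=o1+a*v1,o2+b*v2
    return (p+q)/2,np.linalg.norm(p-q)
if __name__=='__main__':
    mt,ct,st,_=blob(t,(390,212,426,245),.3); ms,cs,ss,_=blob(s,(234,203,262,232),.35)
    print('nest',ct,st,cs,ss,meet(ct,cs))
    # expected silhouette centroids check: box of modelled points
    P=meet(ct,cs)[0]
    a=np.linspace(0,2*np.pi,60)
    M=np.array([[P[0]+r*np.cos(q),P[1]+r*np.sin(q),z] for r,z in((25,0),(25,36),(19.5,37),(19.5,46)) for q in a])
    for n,m in(('top',ct),('scene',cs)):
        p=proj(n,M).astype(np.float32); h=cv2.convexHull(p); mo=cv2.moments(h)
        print(n,'model box',p.min(0),p.max(0),'centroid',mo['m10']/mo['m00'],mo['m01']/mo['m00'],'area',mo['m00'])
    print('areas',mt.sum(),ms.sum())
    # press plate
    c=t[180:285,215:315].astype(int); b=c.astype(np.uint8); hsv=cv2.cvtColor(b,cv2.COLOR_BGR2HSV)
    print('mat',hsv[10,60],'plate',hsv[60,25+20],hsv[45,40],'disc',hsv[30,55])
    sat=cv2.GaussianBlur(hsv[:,:,1],(0,0),1.); 
    th,m=cv2.threshold(sat,0,1,cv2.THRESH_BINARY_INV+cv2.THRESH_OTSU); n,l,stt,ce=cv2.connectedComponentsWithStats(m)
    print(th,[(stt[i].tolist()) for i in range(n) if stt[i,4]>50])
    g=cv2.cvtColor(b,cv2.COLOR_BGR2GRAY)
    big=np.hstack([cv2.convertScaleAbs(b,alpha=2.5),np.repeat((m*255)[:,:,None],3,2)])
    cv2.imwrite('pics/plate.png',cv2.resize(big,None,fx=4,fy=4,interpolation=0))
    w=(g>np.percentile(g[25:50,40:75],88)).astype(np.uint8); print('disc thr',np.percentile(g[25:50,40:75],[10,50,88,97]))
E
python3 m.py
```

```text
nest [407.67226891 228.05042017] [399 220  18  17 238] [247.6347032  217.87671233] [241 209  15  18 219] (array([ 517.09673433, -285.09947855,   19.55531709]), np.float64(2.2110245284789922))
top model box [397.92773 219.40054] [416.77707 236.8501 ] centroid 407.37143384989196 228.17865753553696 area 255.19271622085944
scene model box [239.54558 208.33542] [255.08635 226.76538] centroid 247.2848103048262 217.7013475254317 area 233.7822566376999
areas 238 219
mat [102  43  88] plate [114  32  79] [115  20  75] disc [120   8  94]
26.0 [[2, 0, 98, 105, 9335], [0, 0, 8, 105, 533], [45, 26, 21, 21, 359], [12, 51, 20, 23, 203]]
disc thr [68. 72. 92. 94.]
```

View pics/plate.png

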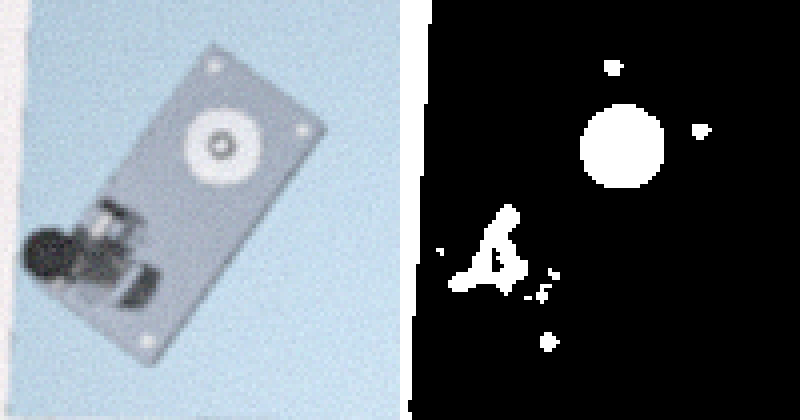

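The press plate shows clearly: white disc round the spigot, screws at its corners, and the knob at crop (48,253)/4. I'll get the press pose from the disc centre, the screws and the knob.

```bash
cat > m2.py <<'E'
from m import *
off=np.array([215,180]); b=t[180:285,215:315]; hsv=cv2.cvtColor(b,cv2.COLOR_BGR2HSV)
sat=cv2.GaussianBlur(hsv[:,:,1],(0,0),1.)
m=(sat<26).astype(np.uint8); n,l,st,ce=cv2.connectedComponentsWithStats(m)
disc=max((i for i in range(1,n) if 200<st[i,4]<500 and st[i,0]>30),key=lambda i:st[i,4])
dc=ce[disc]+off; D=plane('top',dc,20); print('disc',dc,D, 'width mm',np.sqrt(st[disc,4]*4/np.pi)*3)
sc=[]
for g in((53.5,16.5),(75.5,32.7),(37,85.3)):
    x,y=map(int,g); w=sat[y-4:y+5,x-4:x+5].astype(float); w=np.clip(np.median(w)-w-3,0,None); yy,xx=np.mgrid[y-4:y+5,x-4:x+5]
    sc.append(plane('top',np.array([(w*xx).sum(),(w*yy).sum()])/w.sum()+off,20))
sc=np.array(sc)[:,:2]; print('screws',sc, np.linalg.norm(sc[1]-sc[2]),np.linalg.norm(sc[1]-sc[0]))
e=sc[2]-sc[1]; f=sc[0]-sc[1]; y1=np.degrees(np.arctan2(e[1],e[0])); y2=np.degrees(np.arctan2(f[1],f[0]))
print('yaw long',y1,'short+90',y2+90,y2-90)
mid=(sc[0]+sc[2])/2; u=e/np.linalg.norm(e); print('origin from screw mid',mid-u*52.5)
# knob
g=cv2.cvtColor(b,cv2.COLOR_BGR2GRAY); k=(g[54:73,4:20]<45); yy,xx=np.nonzero(k); kc=np.array([(xx.min()+xx.max())/2+4,(yy.min()+yy.max())/2+54])+off
gs=cv2.cvtColor(s,cv2.COLOR_BGR2GRAY); yy,xx=np.nonzero(gs[148:168,385:408]<50); ks=np.array([(xx.min()+xx.max())/2+385,0]);ks[1]=yy.min()+148+(xx.max()-xx.min())/2
print('knob',kc,ks,plane('top',kc,305),meet(kc,ks),xx.max()-xx.min(),yy.max()-yy.min())
# scene disc
c=s[225:265,335:385]; h=cv2.cvtColor(c,cv2.COLOR_BGR2GRAY); p=proj('scene',[[D[0],D[1],20],[D[0],D[1],37]]); print('proj of disc in scene',p)
sb=s[220:275,330:420]; cv2.imwrite('pics/disc.png',cv2.resize(sb,None,fx=8,fy=8,interpolation=3))
E
python3 m2.py
```

```text
disc [270.21714286 216.18      ] [545.66615708 132.74970905  20.        ] width mm 63.33012368467128
screws [[606.93623568 142.23892712]
 [559.1359533   72.98770515]
 [397.87135505 182.94269215]] 195.1829137291657 84.14629367698791
yaw long 145.71267388176238 short+90 145.384831011967 -34.615168988033
origin from screw mid [545.78049902 133.01528631]
knob [227.5 243.5] [396.5 157.5] [446.11214275 199.02927389 305.        ] (array([445.51610214, 201.51207575, 304.37641749]), np.float64(4.7872855891661175)) 7 9
proj of disc in scene [[362.24241341 246.56511467]
 [362.38707973 242.49633828]]
```

Checks agree. The screw-derived origin is within 0.3 mm of the disc centre. The knob from two views is (445.5, 201.5, 304.4), against (446.7, 200.5, 305) predicted. So the spigot is at about (545.7, 132.7) with press yaw 145.6°, and the nest is at (517, -285). Next is the grasp, with the fingers closing along the press's y.

```bash
cat >> h.py <<'E'
from scipy.spatial.transform import Rotation as R_
YAW=np.radians(145.6); U=np.array([np.cos(YAW),np.sin(YAW)]); S=np.array([545.7,132.8])
def quat(a):
    c,s=np.cos(a),np.sin(a); q=R_.from_matrix(np.array([[0,c,s],[0,s,-c],[-1,0,0]])).as_quat(); return q[[3,0,1,2]]
QA=[quat(YAW-np.pi/2),quat(YAW+np.pi/2)]
E
python3 - <<'E'
from h import *
# refine scene disc
im=cv2.imread('pics/s0_raw.png'); g=cv2.cvtColor(im[230:262,340:385],cv2.COLOR_BGR2GRAY)
m=(g>np.median(g)+25).astype(np.uint8); n,l,st,ce=cv2.connectedComponentsWithStats(m); print([(st[i].tolist()) for i in range(1,n) if st[i,4]>20])
for i in range(1,n):
    if st[i,4]>20:
        x,y,w,h=st[i,:4]; print('disc via scene',plane('scene',(340+x+(w-1)/2,230+y+(h-1)/2),20))
for q in QA:
    print([np.round(manip.ik(p,q),2) if manip.ik(p,q) is not None else None for p in ([517,-285,150],[517,-285,21],[*S,180],[*S,41],[446.7,200.5,307],[*(S-80*U),107])])
E
```

```text
[[16, 12, 9, 10, 37], [25, 12, 7, 10, 31]]
disc via scene [547.4810199  125.83955393  20.        ]
disc via scene [539.9167908  150.19549879  20.        ]
[array([-0.52,  0.5 ,  1.77, -0.  ,  0.87, -1.49]), array([-0.52,  0.7 ,  1.8 , -0.  ,  0.64, -1.49]), array([ 0.22,  0.42,  1.82, -0.  ,  0.9 , -0.75]), array([ 0.22,  0.64,  1.87, -0.  ,  0.63, -0.75]), array([ 0.4 ,  0.15,  1.86, -0.  ,  1.13, -0.57]), array([ 0.12,  0.6 ,  1.73, -0.  ,  0.82, -0.85])]
[array([-0.52,  0.5 ,  1.77, -0.  ,  0.87,  1.65]), array([-0.52,  0.7 ,  1.8 , -0.  ,  0.64,  1.65]), array([ 0.22,  0.42,  1.82, -0.  ,  0.9 ,  2.39]), array([ 0.22,  0.64,  1.87, -0.  ,  0.63,  2.39]), None, array([ 0.12,  0.6 ,  1.73, -0.  ,  0.82,  2.29])]
```

```bash
python3 - <<'E'
from h import *
q=QA[0]
manip.goto([517,-285,150],q); print(manip.current_time_s())
print(manip.servo_line([517,-285,22],max_speed=80,guard=8), manip.current_ee_pos())
manip.gripper_to(35); print('w',manip.current_width(),manip.current_wrist_force(),manip.current_time_s())
manip.servo_line([517,-285,150],max_speed=80); print('w',manip.current_width(),manip.current_wrist_force())
snap('scene','s1'); snap('top','t1')
a=cv2.resize(cv2.imread('pics/s1_raw.png')[140:240,200:320],(480,400),interpolation=3)
b=cv2.resize(cv2.convertScaleAbs(cv2.imread('pics/t1_raw.png')[180:280,370:450],alpha=2.5),(320,400),interpolation=3)
cv2.imwrite('pics/c2.png',np.hstack([a,b])); print(manip.current_time_s())
E
```

```text
1.7333
False [ 517.34182413 -285.1712357    22.48951241]
w 48.54772222197104 [-1.29523723 -0.0562186   4.593416  ] 3.9167
w 48.406694105210846 [ 0.85712095 -0.41853329 -1.20219785]
5.7667
```

View pics/c2.png

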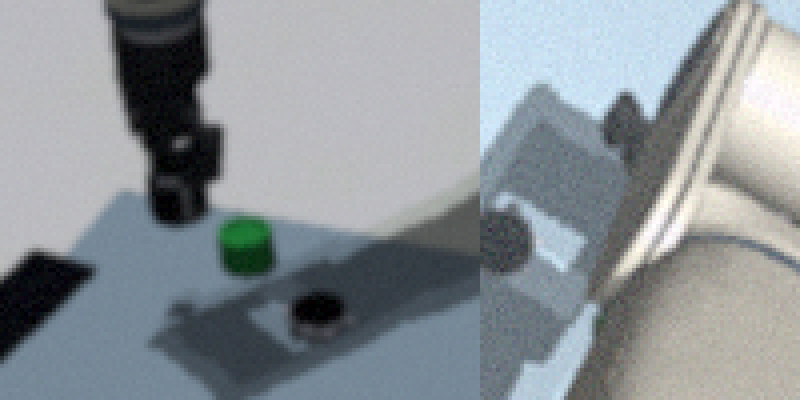

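The nest is lifted upright between the fingers, at crop (178,200), with the width steady at 48.5 mm. The bare watch and the green block are undisturbed. I'll carry it over to hover above the spigot and compare there.

```bash
python3 - <<'E'
from h import *
q=QA[0]; T=np.array([545.,135.])
manip.goto([*(T-60*U),170],q); manip.servo_line([*T,150],max_speed=120); print(manip.servo_line([*T,72],max_speed=80,guard=8))
p=manip.current_ee_pos(); print(p,manip.current_wrist_force(),manip.current_width(),manip.current_time_s())
snap('scene','s2'); snap('top','t2')
n=np.array([p[0],p[1],p[2]-22.5])
print('pred nest bottom, mid, top',proj('scene',[n,n+[0,0,18],n+[0,0,36]]),'spigot foot/top',proj('scene',[[*T,20],[*T,37]]))
a=cv2.resize(cv2.imread('pics/s2_raw.png')[190:270,325:425],(500,400),interpolation=3)
b=cv2.resize(cv2.convertScaleAbs(cv2.imread('pics/t2_raw.png')[180:280,220:295],alpha=2.5),(300,400),interpolation=3)
cv2.imwrite('pics/c3.png',np.hstack([a,b]))
E
```

```text
False
[545.43734239 135.1084867   72.47401553] [ 0.63091603 -1.01340178 -1.15871694] 48.32508194877454 9.0333
pred nest bottom, mid, top [[363.24061714 239.45501279]
 [363.40141137 235.04934935]
 [363.56387479 230.5850128 ]] spigot foot/top [[362.97895425 246.57155941]
 [363.12816096 242.50262388]]
```

View pics/c3.png

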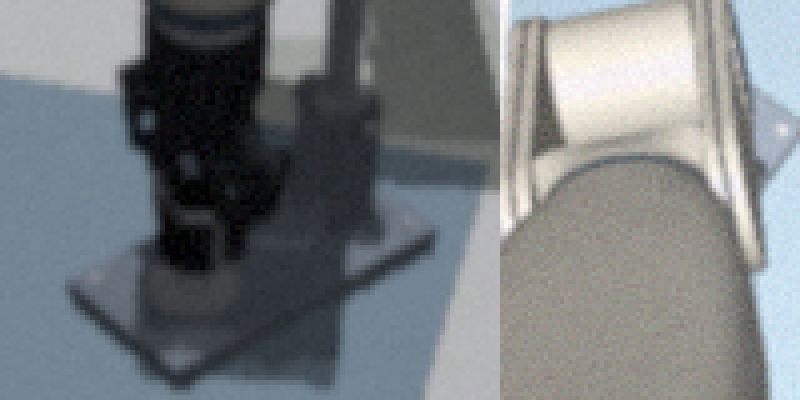

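The held nest's left edge is at about 356.6 px against 356.4 predicted, and the disc centre is at about 363.5 px, under the nest. They are aligned to about 1–2 mm, well inside the taper's 5 mm capture. Now a guarded descent.

```bash
python3 - <<'E'
from h import *
T=np.array([545.,135.])
for z in (62,58,55,52,49,46,44):
    hit=manip.servo_line([*T,z],max_speed=25,guard=12)
    print(z,hit,np.round(manip.current_ee_pos(),1),np.round(manip.current_wrist_force(),1),np.round(manip.current_ft_torque(),2),round(manip.current_width(),1))
    if hit: break
print(manip.current_time_s())
E
```

```text
62 False [544.9 135.   61.8] [ 1.   0.1 -1.9] [ 0.    0.01 -0.01] 48.1
58 False [544.9 135.   57.8] [ 0.5  0.2 -1.7] [-0.03  0.01 -0.02] 48.2
55 False [544.9 135.   54.8] [ 0.7  0.1 -1.7] [-0.01  0.01  0.02] 48.0
52 False [544.8 135.   51.8] [-0.4 -0.6 -1.7] [-0.02 -0.    0.  ] 48.0
49 False [544.9 135.   48.8] [-1.  -0.1 -2.5] [-0.05 -0.01 -0.05] 48.3
46 False [544.9 135.   45.8] [-0.1  0.1 -1.7] [ 0.04 -0.04  0.03] 48.4
44 False [544.9 135.   43.9] [-0.8 -0.5 -1.9] [ 0.05  0.02 -0.02] 48.1
11.3083
```

There is no collision at the height of the spigot top, so the bore is over the spigot. I'll seat it.

```bash
python3 - <<'E'
from h import *
T=np.array([545.,135.])
hit=manip.servo_line([*T,38],max_speed=12,guard=15)
print(hit,np.round(manip.current_ee_pos(),1),np.round(manip.current_wrist_force(),1),round(manip.current_width(),1))
p=manip.current_ee_pos(); manip.gripper_to(85); print(np.round(manip.current_wrist_force(),1))
manip.servo_line([*p[:2],160],max_speed=100)
manip.servo_line([*(p[:2]-130*U),260],max_speed=200)
snap('scene','s3'); snap('top','t3'); print(manip.current_time_s())
a=cv2.resize(cv2.imread('pics/s3_raw.png')[190:270,325:425],(500,400),interpolation=3)
b=cv2.resize(cv2.convertScaleAbs(cv2.imread('pics/t3_raw.png')[180:280,220:295],alpha=2.5),(300,400),interpolation=3)
cv2.imwrite('pics/c4.png',np.hstack([a,b]))
E
```

```text
True [545.2 135.1  42.6] [-0.9  0.1  6.3] 48.6
[ 0.   0.7 -0.3]
14.475
```

View pics/c4.png

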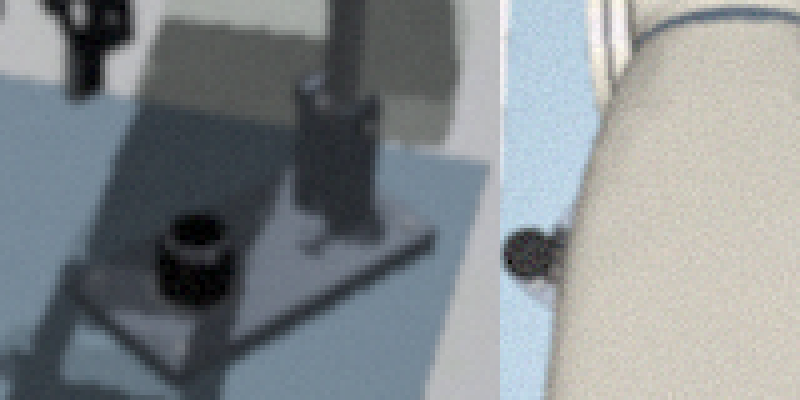

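The nest stopped with its underside at 20.1 mm and stands upright with the watch on it, at scene crop (197,260). I'll check its silhouette numerically and go to the knob.

```bash
python3 - <<'E'
from m import *
s=cv2.imread('pics/s3_raw.png')
g=cv2.cvtColor(s,cv2.COLOR_BGR2GRAY)[228:256,352:377]; n,l,st,ce=cv2.connectedComponentsWithStats((g<62).astype(np.uint8)); i=1+np.argmax(st[1:,4]); print('nest box',st[i]+[352,228,0,0,0])
a=np.linspace(0,2*np.pi,60)
p=proj('scene',[[545+r*np.cos(q),135+r*np.sin(q),20+z] for r,z in((25,0),(25,36),(19.5,46)) for q in a]); print('pred',p.min(0),p.max(0))
q=QA[0]; k=np.array([446.,202.4])
p=manip.current_ee_pos(); manip.servo_line([p[0],p[1],410],max_speed=200)
manip.goto([*k,410],q)
print(manip.servo_line([*k,350],max_speed=100,guard=8))
print(manip.servo_line([*k,302],max_speed=40,guard=6),manip.current_ee_pos())
f0=np.array(manip.current_wrist_force()); yv=np.array([np.cos(YAW-np.pi/2),np.sin(YAW-np.pi/2)])
for w in (45,38,35,33):
    manip.gripper_to(w); f=np.array(manip.current_wrist_force())-f0; print(w,round(manip.current_width(),1),'fx,fy press',round(f[:2]@U,1),round(f[:2]@yv,1),round(f[2],1))
print(manip.current_time_s())
snap('scene','s4')
cv2.imwrite('pics/c5.png',cv2.resize(cv2.imread('pics/s4_raw.png')[110:260,325:465],None,fx=4,fy=4,interpolation=3))
E
```

```text
nest box [352 228  25  28 512]
pred [355.13662605 231.5195562 ] [371.25569519 251.7686591 ]
False
False [446.15138468 202.47520125 302.26617497]
45 45.1 fx,fy press 0.2 -1.2 -0.9
38 37.9 fx,fy press 0.7 -0.8 -1.1
35 34.7 fx,fy press 1.6 -0.7 -0.9
33 32.7 fx,fy press 1.2 -0.2 0.3
19.6
```

View pics/c5.png

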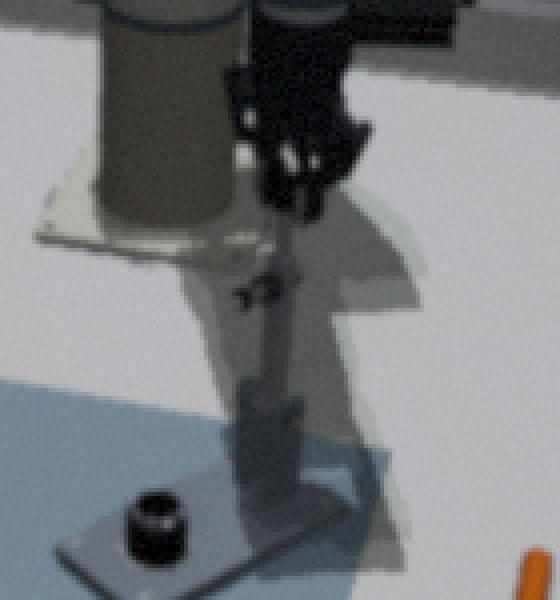

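The picture shows the fingers round the ball and the nest still upright on the spigot. Its box is about 356.6–372.4 px wide with the bottom at 251, against 355–371 and 252 predicted. Next I'll close on the ball and follow the arc.

```bash
python3 - <<'E'
from h import *
import json
yv=np.array([np.cos(YAW-np.pi/2),np.sin(YAW-np.pi/2)])
def rep(tag):
    f=np.array(manip.current_wrist_force()); print(tag,np.round(manip.current_ee_pos(),1),'F px,py,z',round(f[:2]@U,1),round(f[:2]@yv,1),round(f[2],1),'w',round(manip.current_width(),1),flush=True); return f
manip.gripper_to(20); manip.wait(.2)
f=rep('grip'); p0=np.array(manip.current_ee_pos()); json.dump(p0.tolist(),open('p0.json','w'))
if manip.current_width()>30 and abs(f[:2]@yv)<25:
    for th in [.05]+list(np.arange(.1,1.45,.1)):
        P=p0+np.r_[-200*np.sin(th)*U,200*(np.cos(th)-1)]
        manip.servo_line(P,max_speed=60); f=rep(round(th,2))
        if np.linalg.norm(f)>30 or manip.current_width()<29: print('STOP');break
print(manip.current_time_s())
E
```

```text
grip [446.  202.2 302.3] F px,py,z 1.3 -3.3 5.3 w 29.4
20.0667
```

The 29.4 mm width is plausible: the pads give a little, and the nest read 48.5 mm for 50. The side force is small, so I'll proceed.

```bash
cat > arc.py <<'E'
from h import *
import json
yv=np.array([np.cos(YAW-np.pi/2),np.sin(YAW-np.pi/2)])
def rep(tag):
    f=np.array(manip.current_wrist_force()); print(tag,np.round(manip.current_ee_pos(),1),'F px,py,z',round(f[:2]@U,1),round(f[:2]@yv,1),round(f[2],1),'w',round(manip.current_width(),1),flush=True); return f
p0=np.array(json.load(open('p0.json')))
def arc(ths,v):
    for th in ths:
        manip.servo_line(p0+np.r_[-200*np.sin(th)*U,200*(np.cos(th)-1)],max_speed=v); f=rep(round(th,3))
        if np.linalg.norm(f)>30 or manip.current_width()<26: print('STOP');break
E
python3 -c "
from arc import *
arc([.05]+list(np.arange(.1,1.45,.1)),60)
print(manip.current_time_s())"
```

```text
0.05 [454.3 196.4 302.1] F px,py,z 1.3 -2.4 4.6 w 29.5
0.1 [462.5 190.8 301.3] F px,py,z 2.0 -1.8 5.4 w 29.1
0.2 [478.7 179.6 298.3] F px,py,z 1.2 -3.3 5.2 w 29.4
0.3 [494.9 168.5 293.8] F px,py,z -0.7 -5.0 6.7 w 29.5
0.4 [510.8 157.5 287.3] F px,py,z -2.1 -6.9 9.6 w 29.2
0.5 [526.1 147.  279. ] F px,py,z -2.7 -7.1 10.9 w 28.8
0.6 [540.6 137.1 268.8] F px,py,z -4.9 -7.8 12.8 w 28.4
0.7 [554.7 127.4 257.4] F px,py,z -10.1 -10.8 14.5 w 26.5
0.8 [569.1 117.8 245.5] F px,py,z -16.7 -14.4 20.6 w 22.5
STOP
24.0833
```

The width is shrinking and the radial force is growing, so the pads are slipping off the ball on its outer side. I'll look before going on.

```bash
python3 -c "
from arc import *
rep('now'); print(manip.current_time_s(), manip.current_orientation(), QA[0])
snap('scene','s5',(345,130,425,260),5)
snap('top','t5')
b=p0+np.r_[-200*np.sin(.8)*U,200*(np.cos(.8)-1)]
print(proj('scene',[manip.current_ee_pos(),b,[446,202.4,305]]))
a=cv2.imread('pics/s5.png');a=cv2.resize(a,(369,600));t=cv2.convertScaleAbs(cv2.resize(cv2.imread('pics/t5_raw.png')[150:300,210:310],(400,600),interpolation=3),alpha=2.5)
cv2.imwrite('pics/c6.png',np.hstack([a,t]))
"
```

```text
now [569.1 117.8 245.5] F px,py,z -16.7 -14.4 20.6 w 22.5
24.0833 [ 0.67975918  0.20870887  0.67110657 -0.20972371] [ 0.67548381  0.20909717  0.67548381 -0.20909717]
[[357.26460661 191.64436527]
 [358.76529128 192.07328483]
 [395.972353   157.56470344]]
```

View pics/c6.png

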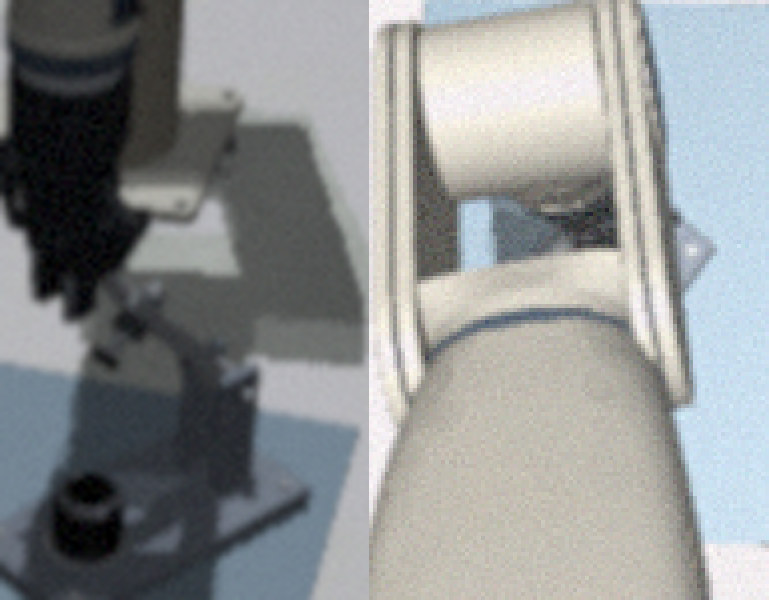

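The lever followed and the nest is fine, but the 60 N pinch is squeezing the pads off the turning ball. So I'll go back up the arc, let go gently, and push the lever instead. With the fingers shut, their lower corner will stay behind the ball along the tangent, ending with the tips flat on top of the ball.

```bash
python3 -c "
from arc import *
arc([.6,.4,.2,.0],70)
manip.gripper_to(70); rep('open')
p=manip.current_ee_pos(); manip.servo_line([p[0],p[1],400],max_speed=150)
manip.gripper_to(0); rep('up'); print(manip.current_time_s())
K0=np.r_[S-[.7,-2.2]+120*U,305]; print('knob',K0)
def tcp(th): return K0+np.r_[(-200*np.sin(th)+16*np.cos(th)+11)*U,200*(np.cos(th)-1)+16*np.sin(th)+17]
for th in (0,.4,.8,1.2,1.57):
  j=manip.ik(tcp(th),QA[0]); print(th,np.round(tcp(th)),None if j is None else np.round(j,2))
j=manip.ik(tcp(0)+np.r_[12*U,-12],QA[0]);print(j)
snap('scene','s6')
g=cv2.cvtColor(cv2.imread('pics/s6_raw.png'),cv2.COLOR_BGR2GRAY)[148:172,385:408]; yy,xx=np.nonzero(g<50); print('knob px',xx.min()+385,xx.max()+385,yy.min()+148,yy.max()+148)
"
```

```text
0.6 [541.5 136.6 270.2] F px,py,z -7.5 -11.4 16.5 w 22.1
STOP
open [539.  138.7 267.1] F px,py,z -0.1 0.1 0.2 w 70.3
up [539.  138.7 400. ] F px,py,z 0.2 -1.3 0.0 w -0.2
27.1167
knob [445.98638021 202.79604041 305.        ]
0 [424. 218. 322.] [ 0.45  0.11  1.87 -0.    1.16 -0.52]
0.4 [489. 173. 312.] [ 0.32  0.19  1.8  -0.    1.15 -0.65]
0.8 [546. 134. 273.] [ 0.22  0.3   1.75 -0.    1.09 -0.75]
1.2 [586. 107. 209.] [ 0.16  0.43  1.73 -0.    0.99 -0.81]
1.57 [602.  96. 138.] [ 0.14  0.54  1.73 -0.    0.87 -0.83]
[ 4.72429153e-01  1.17054745e-01  1.89618470e+00 -4.44089210e-16
  1.12835321e+00 -4.97973911e-01]
knob px 392 401 154 163
```

```bash
cat > push.py <<'E'
from arc import *
K0=np.array([446.,202.8,305.])
def tcp(th,inset=0.): return K0+np.r_[(-200*np.sin(th)+16*np.cos(th)+11-inset)*U,200*(np.cos(th)-1)+16*np.sin(th)+17-10*max(0,1-th/.5)]
def push(ths,v,inset=lambda th:0.):
    for th in ths:
        manip.servo_line(tcp(th,inset(th)),max_speed=v); f=rep(round(th,3))
        if np.linalg.norm(f)>25: print('STOP');break
E
python3 -c "
from push import *
q=QA[0]; st=tcp(0)+np.r_[12*U,0]
manip.goto([st[0],st[1],400],q)
print(manip.servo_line(st,max_speed=90,guard=6)); rep('behind')
push(np.arange(0,1.21,.1),70)
print(manip.current_time_s()); snap('scene','s7',(335,130,415,260),4.6)
"
```

```text
False
behind [414.2 225.  312.5] F px,py,z -0.3 -0.1 0.5 w 0.4
0.0 [424.2 217.8 312.2] F px,py,z 0.5 -0.5 -0.1 w 0.1
0.1 [440.7 206.5 314.7] F px,py,z 0.5 0.5 0.5 w -0.3
0.2 [457.2 195.2 315.2] F px,py,z 1.2 0.9 -0.2 w -0.2
0.3 [473.5 184.  313.7] F px,py,z 1.0 0.4 0.7 w -0.1
0.4 [489.4 173.1 310.3] F px,py,z 0.7 0.5 1.9 w 0.1
0.5 [504.8 162.5 305.1] F px,py,z 0.8 -0.1 0.7 w 0.5
0.6 [519.5 152.4 295.9] F px,py,z -0.2 -0.8 0.9 w 0.2
0.7 [533.3 142.9 284.9] F px,py,z 0.6 0.6 1.4 w -0.1
0.8 [546.2 134.  272.4] F px,py,z 0.5 -0.8 1.5 w -0.3
0.9 [558.1 125.9 258.4] F px,py,z 1.3 0.0 1.0 w 0.3
1.0 [568.7 118.6 243. ] F px,py,z 0.8 -0.4 1.9 w 0.2
1.1 [578.  112.2 226.5] F px,py,z 1.5 -1.0 1.3 w -0.2
1.2 [586.  106.8 208.9] F px,py,z 0.7 -0.7 2.4 w -0.1
34.475
```

View pics/s7.png

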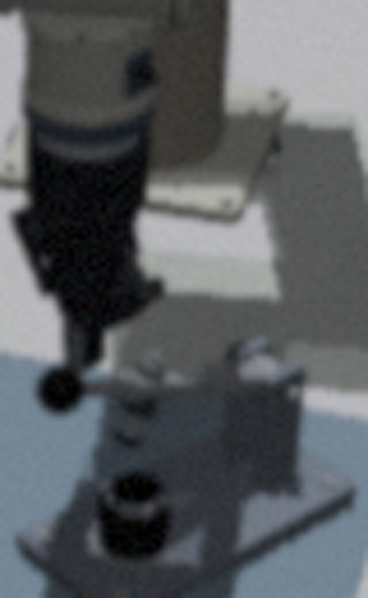

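The push works: the ball is under the fingertips at crop (60,390) and the lever is at about 1.2. The nest is upright. I'll continue to just before contact, slide the tips over the ball's top, then go slowly to level.

```bash
python3 -c "
from push import *
push([1.3,1.4,1.45],50,lambda th:(th-1.2)/.25*11)
push([1.48,1.50,1.51,1.52,1.53,1.54,1.55,1.56,1.571],15,lambda th:11)
manip.wait(.4); rep('settled'); print(manip.current_time_s(),tcp(1.571,11)); snap('scene','s8',(335,130,415,260),4.6)
for th in (1.5,1.57,1.62): print(th,proj('scene',[K0+np.r_[-200*np.sin(th)*U,200*(np.cos(th)-1)]]))
"
```

```text
1.3 [596.1 100.  190.7] F px,py,z 1.6 0.2 1.4 w 0.2
1.4 [604.8  94.1 171.6] F px,py,z 0.8 0.3 2.4 w -0.0
1.45 [608.5  91.6 161.8] F px,py,z 0.2 0.9 2.4 w -0.1
1.48 [609.3  91.1 156.1] F px,py,z -0.1 0.6 2.7 w -0.2
1.5 [609.8  90.7 152.1] F px,py,z -1.1 0.8 2.7 w 0.2
1.51 [610.   90.5 150.1] F px,py,z -1.5 0.5 2.6 w 0.1
1.52 [610.2  90.4 148.2] F px,py,z -1.3 1.0 2.5 w -0.4
1.53 [610.4  90.3 146.3] F px,py,z -1.1 0.3 4.9 w 0.1
1.54 [610.6  90.1 144.4] F px,py,z -0.4 -1.1 6.0 w -0.2
1.55 [610.8  90.1 142.6] F px,py,z 0.2 -0.6 8.0 w -0.1
1.56 [611.   90.  140.7] F px,py,z -0.6 -1.1 9.1 w -0.4
1.571 [611.2  89.8 138.7] F px,py,z 0.9 -0.2 10.1 w -0.1
settled [611.2  89.9 138.8] F px,py,z 1.0 -0.3 10.9 w 0.6
39.4333 [611.02538509  89.80476056 137.95926503]
1.5 [[343.77760516 232.26962285]]
1.57 [[343.62217108 235.9293706 ]]
1.62 [[343.66605544 238.44251242]]
```

View pics/s8.png

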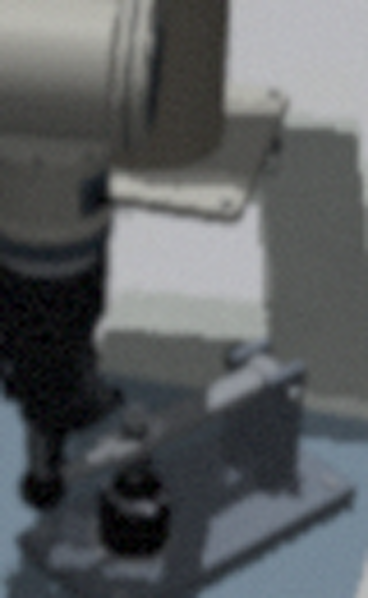

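All three readings agree with level:
- **Pad contact:** it showed as a force step at 1.52–1.53, as the description says.
- **Force:** about 10 N at the knob, against about 9 N expected.
- **Knob position:** about (344,236.5) px, against (343.6,235.9) predicted for 1.57.

Handing in while holding.

```bash
python3 -c "
from push import *
rep('final'); manip.sign_off(); print(manip.current_time_s())"
```

```text
final [611.2  89.8 138.8] F px,py,z 0.4 -1.2 11.2 w -0.0
the job is handed in; nothing more can be done
the job is handed in; nothing more can be done
```

I seated the nest, with the watch in it, on the spigot and brought the press lever down level. I handed in at about 39.5 s with the shut fingertips still holding the lever down.

**Last checks**
- **Nest:** its underside stopped at about 20 mm, which is fully home. It stood upright with the watch on it in every later picture.
- **Pad contact:** it showed as a force step at lever 1.52–1.53, as the description says.
- **Lever:** the fingertip height puts it at about 1.567, against 1.57 for level, and the knob's pixel position agrees. That is well short of bottoming at 1.62.
- **Force:** the final readings of 10–11 N at the knob are a little above the 9 N expected, with about 1 N of noise.

**What failed or disagreed**
- **First grip on the knob:** I pinched the ball, but the pads slid off it as it turned, at about lever 0.8. I let go at about 0.6 and the lever sprang back to its stop before anything had touched the watch. I then pushed it down with the fingers shut instead.
- **Cameras:** the two disagreed by 2–5 mm sideways at the press, so I used the midpoint for the spigot. The fit over the spigot met no side force.
- **Silhouette check:** the colour mask for the seated nest caught shadow and gave no result, so I judged the nest's outline by eye from the picture.
- **Other things on the bench:** I did no measured check on them at the end. The arm touched none of them as far as the pictures show.

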